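# Hang the cordless driver on the retracting balancer hook

### The job

Take the balancer's sprung hook by its black grip, pull it down beside the cordless driver that lies in its cradle, slide it in under the driver's wire bail until the hook's shank just touches the bail, and ease it up so that the driver hangs from the hook, clear of the cradle, with the hook fully retracted; then let go. Be gentle: do not shove or tip the driver in its cradle, never let the hook snap up, do not handle the driver itself, and leave the mouse, mug and bit box where they are.

Things in the scene. Friction and masses are not known exactly. Their poses are not given: they have to be found in the camera images.
- stand: Balancer stand, fixed: aluminium base plate (200 x 500 mm, top 12 mm above the desk), two 365 mm posts with a rail along the stand's y axis. Origin: on the desk, in the vertical plane of the hook's travel; posts and rail stand 100 mm further along the stand's +x (away from the robot), so nothing is above the hook's grip. z is up; turned about z by up to 0.2 rad.
- trolley (a joint): Position of the balancer's trolley along the rail (stand's y axis), m, -0.14 to 0.14; 0 is the middle, grows towards the stand's +y. It rolls with about 1 N of friction and stays where it is left. It carries the hook.
- pull (a joint): How far the hook is pulled down, m: 0 fully retracted (up), 0.12 at its lower stop. A spring pulls it up with 12 N at 0, rising 40 N per m (16.8 N at 0.12); hook and rod weigh 1.4 N. Let go empty, it snaps up.
- hook: J hook of 7 mm steel wire, pointing to the stand's +y. Origin: on the shank's axis, level with the centre of the bottom wire (190 mm above the desk when retracted); axes as the stand's. The shank rises at y = 0; the bottom wire runs to y = 20 mm, where the lip rises. Bottom wire's underside 3.5 mm below the origin.
- lip (a point): Centre of the hook's lip end, 20 mm along y and 14 mm above the hook's origin; the lip's rounded top is 3.5 mm higher. The throat between shank and lip is 13 mm wide, open at the top.
- grip (a point): Centre of the black grip block on top of the hook's shank, 72.5 mm above the hook's origin: 28 mm along stand x, 16 mm along stand y (the way to pinch it from above), 45 mm tall; a 4 mm steel flange, 34 x 22 mm, closes it below. A 14 mm bar leaves it towards stand +x at mid-height to the pull rod, 100 mm away.
- cradle: Grey plastic cradle, fixed on the base plate under the hook's path, axes as the stand's. Origin: centre of its underside, 12 mm above the desk. The driver lies in two U saddles, open above, with 2 to 3 mm of play, and between end stops that rise 62 mm above the cradle's underside.
- driver: Cordless screwdriver, black, lying along the stand's y axis, bit towards +y: body 36 x 140 x 36 mm, nose and bit 60 mm more; 0.5 to 0.75 kg. Origin: centre of the body, 58 mm above the desk in the cradle; y towards the bit, z up. On top it has a wire bail (see rib). Pushed sideways at the bail it takes a few N; about 10 N or more tips it.
- rib (a point): Middle of the rib on the driver's top, 18 mm above its centre. On the rib stands the bail, an arch of 6 mm steel wire across the driver (its xz plane): opening 28 mm wide, from 9 to 45 mm above this point; wire top 51 mm above. The bail is clamped fast anywhere from 25 mm behind to 25 mm ahead of this point along y: where is not measured and must be felt or seen.
- mouse: Black computer mouse, 105 x 60 x 31 mm, loose on the desk; origin at the centre of its underside.
- mug: White mug, 80 mm across, 90 mm tall, loose on the desk; origin at the centre of its underside.
- bitbox: Grey bit box, 50 x 70 x 22 mm with bits standing 12 mm out of it, loose on the stand's base plate near its -y end; origin at the centre of its underside.
Things that resemble listed ones, but are neither listed nor needed, are in the scene too. Leave any orange or yellow look-alike of the driver alone.

How it is judged:
On the way, in this order (a step that is already met when the one before it is completed fails the run):
1. the hook is pulled down at least 80 mm, to the height of the bail's opening (value of joint pull above 0.08 m), for 0.1 s.
2. the driver hangs on the hook, lifted out of contact with the cradle (contact force between hook and driver above 2 N and contact force between driver and cradle below 0.1 N and height (world z) of driver above 0.085 m), for 0.2 s.
At the end, for the whole second after the job is handed in: The hook is up again, within 12 mm of fully retracted; the driver hangs from it by its bail, its centre more than 105 mm above the desk, clear of the cradle, and nearly still (under 60 mm/s) (value of joint pull below 0.012 m and height (world z) of driver above 0.105 m and contact force between hook and driver above 2 N and contact force between driver and cradle below 0.1 N and linear speed of driver below 0.06 m/s); the robot touches nothing.
It fails at once if the hook presses on the driver with more than 18 N (contact force between hook and driver above 18 N).
It fails at once if while the hook is still low (pulled down more than 80 mm) it pushes on the driver with more than 10 N or the driver is tipped by more than 0.1 rad (value of joint pull above 0.08 m and (contact force between hook and driver above 10 N or angle between driver's own z axis and vertical above 0.1 rad)).
It fails at once if the hook snaps up (faster than 0.35 m/s) (velocity of joint pull below -0.35 m/s).
It fails at once if the gripper handles the driver (contact force between the fingers and driver above 1 N).
It fails at once if mouse, mug or bit box moved by more than 20 mm (distance of any of mouse, mug, bitbox from where it was at the start of the episode above 0.02 m).
It also fails if it takes over 72 s, if anything falls off the work surface, if the arm or the gripper's body presses on something with over 40 N, if the wrist force passes 120 N, or if a joint passes its speed limit or range.

### The arm

A 7-joint arm with a two-finger parallel gripper is mounted at the origin on the work surface. World frame = base frame: x ahead of the robot, y to its left, z up, the work surface at z = 0. Lengths are in m, angles in rad, forces in N, time in s.
With the tool pointing down it reaches from about 0.4 to 0.85 m from the base axis. Payload 10.4 kg.
Tool frame: the origin (TCP) lies between the finger pads; the fingertips stand 11 mm ahead of it and the grasp point (between the pads) lies 8 mm behind it; z points along the fingers, y is the direction in which the jaws open and shut (so a half turn about z gives the same grasp; the last joint's range is limited). The gripper opens to 87 mm and grips with 3 to 60 N. Pads are 19 mm wide; open, the fingers measure 117 mm over their backs; the gripper's body (75 mm by 190 mm) begins 51 mm behind the grasp point.
Start: joints at [1.166, 0.332, -0.065, 1.46, 0.022, 1.35, -0.088], TCP at [0.233, -0.58, 0.234] pointing down, gripper open.
Joint ranges: [-2.6, 2.6], [-0.5, 2.12], [-1.47, 1.34], [0.16, 2.42], [-1.27, 4.41], [0.06, 2.06], [-2.6, 2.6]. Speed limits (rad/s): [2.22, 2.22, 2.79, 2.79, 3.14, 3.14, 3.14].

### API

Orientations are given as a unit quaternion [x, y, z, w].
In Python, from bench import r, eyes gives the robot as it stands.
- The arm moves only by the shell command python3 -m inch 'ROWS' [FORCE]. ROWS is a JSON object of lists of equal length, an entry for each row: "translation": the shift along the world's x, y, z scaled (see below), a list of three; "rot": the turn, a rotation vector about the world's x, y, z scaled (see below), a list of three; "jaw": the finger opening in mm, from 0 to 87. In form: {"translation": [[tx, ty, tz], ...], "rot": [[ax, ay, az], ...], "jaw": [jaw, ...]}. A call has 1 to 20 rows; each row is the pose to reach, as a shift and turn from the pose measured when the call began; what a row does not reach only later rows make up. The controller multiplies each number of a shift by 100 mm and each number of a turn by 60 degrees. A row lasts 1/10 s, in which the tool goes at most 50 mm and 8.59 degrees, less where a joint would pass 70% of its speed; a pose out of reach is approached as far as the arm can. A call with a number of a shift or a turn outside -1 to 1 is refused whole. A call with a gripper value outside its range is refused whole. The fingers move at their own pace and stop on an object; FORCE is the grip in N (left out, the last holds). Time passes only in rows, so rows that repeat a pose let the fingers close. It gives the time, the measured TCP pose, the force and the opening at its end, in the units of the state.
- r.read_state(): the state, without advancing time (a new reading comes with each control period).
- eyes.camera(name): name is "scene" or "top" or "wrist"; returns the picture (384x512x3 uint8, blue, green, red); there is no depth.
- eyes.calibration(name): a dict with "fx", "fy", "cx", "cy" (pixels), "distortion" ([k1, k2, p1, p2, k3] as OpenCV has them; the pictures are not rectified), "R" (3x3) and "t" (3): a world point X has camera coordinates R X + t; the wrist camera has in their place "hand_eye" (4x4, takes a point from camera to tool coordinates, whose origin is the TCP and whose axes are the flange's). Camera axes: x right, y down, z forward; pixel columns grow to the right and rows downward; lengths in m; the calibration is good to about 2 mm. A picture is of the moment at which its call begins: read the wrist's pose just before it. calibration takes no time and is no camera call.
- r.close_job(): hands the job in, once; it reports no verdict.
The state is a dict: "time": time; "joint_positions": joint angles; "joint_vel": joint speeds; "joint_torque": joint torques, N m; "ee_pos": TCP position; "eef_rot": TCP orientation; "ft_force": force on the tool from outside, world axes, zero at the start; "torque": the same for the moment, N m; "width": finger opening in m.
Only numpy, scipy, OpenCV 4.12 (cv2) and the standard library are available. Lean on these libraries where they do the work, as an engineer would, in place of code of your own. Each camera call takes 0.05 s, during which the arm holds its last target. There are 200 camera calls.

## Working session

There is one attempt and no reset: what is moved stays moved. The work goes in short steps, Python scripts to look and compute and a shell command to move; the robot and the scene stay as the last step left them, time stands still between calls to the robot, and variables do not carry over. Pictures are saved under pics/ and viewed, about 8 in all and at most 12, crops included, and the job is handed in when it is done.

```bash
ls; mkdir -p pics; python3 - <<'E'
from bench import r, eyes
import cv2, numpy as np
s=r.read_state(); print({k:np.round(v,3).tolist() for k,v in s.items()})
for n in ("scene","top"):
    cv2.imwrite(f"pics/{n}0.png",cv2.resize(eyes.camera(n),(800,600),interpolation=cv2.INTER_CUBIC))
    print(n,{k:np.round(v,4).tolist() for k,v in eyes.calibration(n).items()})
print({k:np.round(v,4).tolist() for k,v in eyes.calibration("wrist").items()})
E
```

```text
pics
{'time': 0.0, 'joint_positions': [1.166, 0.333, -0.065, 1.461, 0.022, 1.35, -0.088], 'joint_vel': [-0.002, 0.0, -0.0, -0.0, 0.001, 0.0, -0.001], 'joint_torque': [0.0, -62.325, 0.025, -38.99, -0.062, 0.04, 0.0], 'ee_pos': [0.233, -0.58, 0.233], 'eef_rot': [0.982, 0.19, -0.0, -0.001], 'ft_force': [-0.277, -0.239, -0.307], 'torque': [-0.03, 0.006, 0.016], 'width': 0.087}
scene {'fx': 446.5882, 'fy': 446.5882, 'cx': 254.8259, 'cy': 186.1243, 'distortion': [-0.0364, 0.0, 0.0, 0.0, 0.0], 'R': [[0.9993, 0.034, -0.0145], [0.0125, -0.6791, -0.734], [-0.0348, 0.7333, -0.679]], 't': [-0.571, 0.1098, 1.3752]}
top {'fx': 444.5298, 'fy': 444.5298, 'cx': 259.1146, 'cy': 190.5508, 'distortion': [-0.1742, 0.0, 0.0, 0.0, 0.0], 'R': [[-0.0277, -0.9996, 0.0025], [-0.9715, 0.0264, -0.2355], [0.2354, -0.009, -0.9719]], 't': [0.0078, 0.5881, 1.4204]}
{'fx': 297.2761, 'fy': 297.2761, 'cx': 256.8827, 'cy': 195.4388, 'distortion': [-0.0374, 0.0, 0.0, 0.0, 0.0], 'hand_eye': [[0.0002, -0.9647, -0.2634, 0.0713], [1.0, -0.0001, 0.0009, 0.0004], [-0.0009, -0.2634, 0.9647, -0.1513], [0.0, 0.0, 0.0, 1.0]]}
```

View pics/scene0.png

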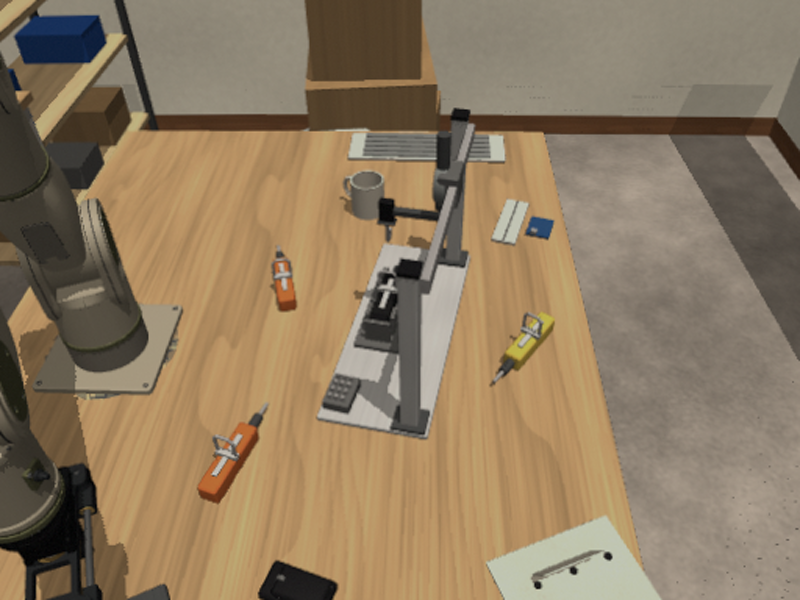

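View pics/top0.png

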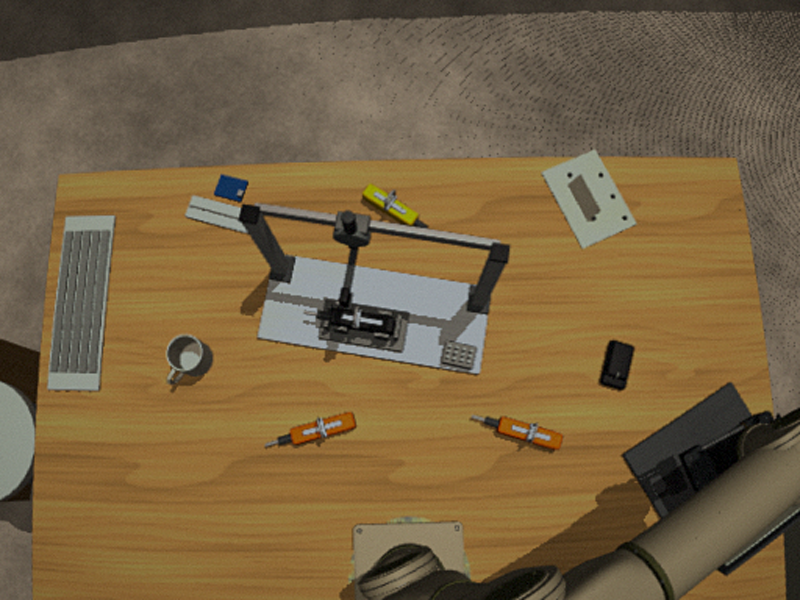

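The scene picture shows three kinds of driver. Orange ones are at (285,280) and (230,460), a yellow one at (530,340), and the black one in the cradle at (385,300). Only the black one fits: it lies in the cradle on the plate. The grip is at (386,210). Next I'll take one enlarged crop per camera to confirm this and measure.

```bash
python3 - <<'E'
from bench import eyes
import cv2
a=eyes.camera("top"); b=eyes.camera("scene")
cv2.imwrite("pics/t1.png",cv2.resize(a[125:250,155:335],None,fx=4.4,fy=4.4,interpolation=cv2.INTER_CUBIC))
cv2.imwrite("pics/s1.png",cv2.resize(b[115:235,200:310],None,fx=5,fy=5,interpolation=cv2.INTER_CUBIC))
E
```

```text
(no output)
```

View pics/t1.png

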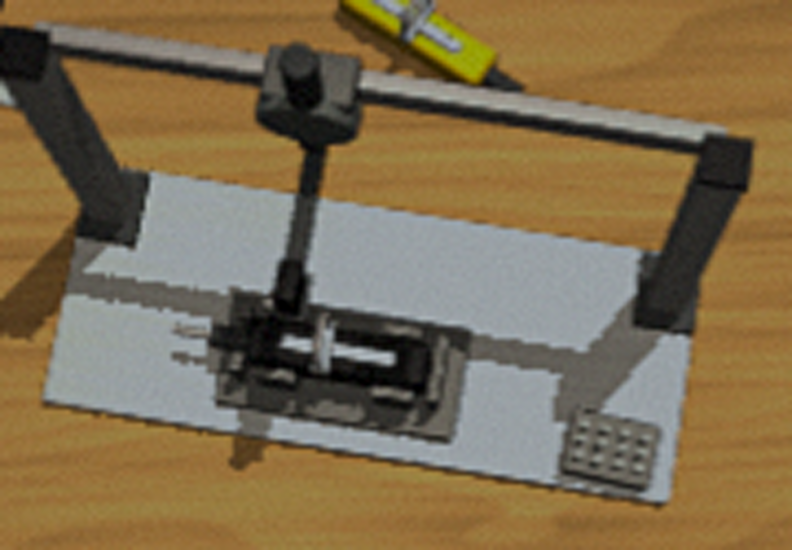

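View pics/s1.png

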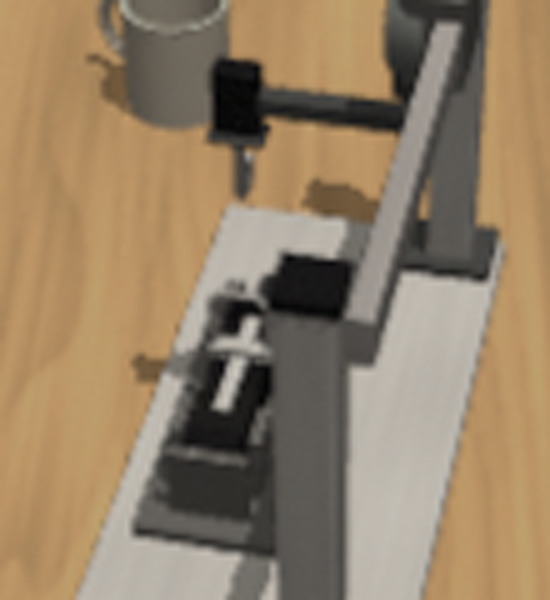

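The top crop (4.4x, offset 155,125) shows the black driver in the cradle with its rib at (338,351), the bail at (322,345) and the grip at (290,285). The plate's near edge runs from (43,403) to (668,503). The scene crop (5x, offset 200,115) shows the grip's centre at (238,97) and the bail at (240,347).

```bash
cat > h.py <<'E'
import numpy as np, cv2
from bench import r, eyes
from scipy.spatial.transform import Rotation as Ro
def cam(n,s=None):
    c=eyes.calibration(n); K=np.array([[c["fx"],0,c["cx"]],[0,c["fy"],c["cy"]],[0,0,1]]); d=np.array(c["distortion"])
    if n!="wrist": return K,d,np.array(c["R"]),np.array(c["t"])
    H=np.array(c["hand_eye"]); s=s or r.read_state(); Rt=Ro.from_quat(s["eef_rot"]).as_matrix()
    R=(Rt@H[:3,:3]).T; p=Rt@H[:3,3]+np.array(s["ee_pos"]); return K,d,R,-R@p
def ray(C,uv):
    K,d,R,t=C; q=cv2.undistortPoints(np.array([[uv]],float),K,d).ravel(); return -R.T@t, R.T@np.array([q[0],q[1],1])
def onz(C,uv,z):
    o,v=ray(C,uv); return o+v*(z-o[2])/v[2]
def tri(*obs):
    A=np.zeros((3,3));b=np.zeros(3)
    for C,uv in obs:
        o,v=ray(C,uv); v=v/np.linalg.norm(v); M=np.eye(3)-np.outer(v,v); A+=M; b+=M@o
    return np.linalg.solve(A,b)
def proj(C,X):
    K,d,R,t=C; return cv2.projectPoints(np.array([X],float),cv2.Rodrigues(R)[0],t,K,d)[0].ravel()
E
python3 - <<'E'
from h import *
np.set_printoptions(precision=4,suppress=True)
T=cam("top");S=cam("scene")
t=lambda u,v:(u/4.4+155-.4,v/4.4+125-.4); s=lambda u,v:(u/5+200-.4,v/5+115-.4)
a=onz(T,t(43,403),.012);b=onz(T,t(668,503),.012);d=a-b;print(a,b,np.linalg.norm(d))
yaw=np.arctan2(-d[0],d[1]);print("yaw",yaw)
print("plate rest",onz(T,t(150,172),.012))
ex=np.array([np.cos(yaw),np.sin(yaw),0]);ey=np.array([-np.sin(yaw),np.cos(yaw),0])
P={"grip_tri":tri((T,t(290,285)),(S,s(238,97))),"gripS":onz(S,s(238,97),.2625),"gripT":onz(T,t(290,285),.2625),"rib":onz(T,t(338,351),.08),"bailT":onz(T,t(322,345),.124),"bailS":onz(S,s(240,345),.125),"bailtri":tri((T,t(322,345)),(S,s(240,345))),"mid near edge":(a+b)/2}
for k,v in P.items(): print(k,v,"stand dirs",v@ex,v@ey)
E
```

```text
[0.5197 0.3221 0.012 ] [ 0.428  -0.1656  0.012 ] 0.49617108877895766
yaw -0.18573397232399386
plate rest [0.7073 0.2388 0.012 ]
grip_tri [0.5494 0.1061 0.2604] stand dirs 0.5203338094996005 0.2057403280828657
gripS [0.5502 0.1037 0.2625] stand dirs 0.5216236994021053 0.20350279736024832
gripT [0.5481 0.1058 0.2625] stand dirs 0.5191758272962013 0.20515514834067367
rib [0.5412 0.0846 0.08  ] stand dirs 0.5162658441161989 0.1831172646428678
bailT [0.5367 0.0938 0.124 ] stand dirs 0.5101343072160301 0.1913123077153028
bailS [0.5504 0.0476 0.125 ] stand dirs 0.5321897318511402 0.14838262076420095
bailtri [0.5466 0.0968 0.0797] stand dirs 0.5193475617869334 0.19603402447663593
mid near edge [0.4739 0.0782 0.012 ] stand dirs 0.45125959769843516 0.1644108475490557
```

```bash
M='python3 -m inch'
python3 -m inch '{"translation":[[0.14,0.31,0.2],[0.28,0.62,0.4],[0.41,0.93,0.6],[0.41,0.93,0.6]],"rot":[[0,0,0.12],[0,0,0.24],[0,0,0.35],[0,0,0.35]],"jaw":[87,87,87,87]}'
python3 -m inch '{"translation":[[0.14,0.31,0.2],[0.28,0.62,0.4],[0.41,0.93,0.6],[0.41,0.93,0.6]],"rot":[[0,0,0.12],[0,0,0.24],[0,0,0.35],[0,0,0.35]],"jaw":[87,87,87,87]}'
```

```text
time: 0.6
ee_pos: [0.2775, -0.484, 0.2966]
eef_rot: [0.929, 0.37, 0.001, 0.002]
ft_force: [0.1, -0.9, 0.4]
width: 0.087
time: 1.0
ee_pos: [0.3215, -0.388, 0.3597]
eef_rot: [0.844, 0.537, 0.002, 0.004]
ft_force: [0.8, -0.5, -0.7]
width: 0.0868
```

```bash
python3 -m inch '{"translation":[[0.12,0.31,0],[0.24,0.62,0],[0.36,0.93,0],[0.36,0.93,0]],"rot":[[0,0,0.12],[0,0,0.24],[0,0,0.35],[0,0,0.35]],"jaw":[87,87,87,87]}'
python3 -m inch '{"translation":[[0.12,0.31,0],[0.24,0.62,0],[0.36,0.93,0],[0.36,0.93,0]],"rot":[[0,0,0.12],[0,0,0.24],[0,0,0.35],[0,0,0.35]],"jaw":[87,87,87,87]}'
python3 -m inch '{"translation":[[0.12,0.31,0],[0.24,0.62,0],[0.36,0.93,0],[0.36,0.93,0]],"rot":[[0,0,0.12],[0,0,0.24],[0,0,0.35],[0,0,0.35]],"jaw":[87,87,87,87]}'
python3 -m inch '{"translation":[[0.12,0.31,0],[0.24,0.62,0],[0.36,0.93,0],[0.36,0.93,0]],"rot":[[0,0,0.12],[0,0,0.24],[0,0,0.35],[0,0,0.35]],"jaw":[87,87,87,87]}'
python3 -m inch '{"translation":[[0.12,0.31,0],[0.24,0.62,0],[0.36,0.93,0],[0.36,0.93,0],[0.36,0.93,0]],"rot":[[0,0,0.12],[0,0,0.24],[0,0,0.35],[0,0,0.35],[0,0,0.35]],"jaw":[87,87,87,87,87]}'
python3 - <<'E'
from h import *
s=r.read_state(); w=eyes.camera("wrist"); print(s["ee_pos"],s["eef_rot"],s["joint_positions"])
np.savez("w1.npz",p=s["ee_pos"],q=s["eef_rot"])
cv2.imwrite("pics/w1.png",cv2.resize(w,(800,600),interpolation=cv2.INTER_CUBIC))
C=cam("wrist",s)
for X in ([.549,.1055,.285],[.537,.094,.127]): print(proj(C,X)*800/512)
E
```

```text
time: 1.4
ee_pos: [0.3592, -0.2919, 0.3597]
eef_rot: [0.729, 0.684, 0.003, 0.003]
ft_force: [-0.4, -0.5, 0.6]
width: 0.0873
time: 1.8
ee_pos: [0.3966, -0.1959, 0.3595]
eef_rot: [0.59, 0.808, 0.004, 0.003]
ft_force: [-0.1, 0.8, 0.5]
width: 0.0873
time: 2.2
ee_pos: [0.4337, -0.1001, 0.3593]
eef_rot: [0.43, 0.903, 0.005, 0.002]
ft_force: [-0.3, 0.2, -0.1]
width: 0.087
time: 2.6
ee_pos: [0.4706, -0.0047, 0.3589]
eef_rot: [0.256, 0.967, 0.006, 0.001]
ft_force: [-0.4, -0.2, 1.0]
width: 0.0869
time: 3.1
ee_pos: [0.507, 0.0866, 0.3582]
eef_rot: [0.077, 0.997, 0.006, -0.001]
ft_force: [0.3, -0.3, 0.2]
width: 0.087
[0.50698077 0.08664422 0.358229  ] [ 7.74978404e-02  9.96975355e-01  5.78534863e-03 -8.69851004e-04] [ 0.48387224  0.10824993 -0.79139712  1.50127054  0.06554542  1.56140142
  1.11062864]
[448.68999434 395.54501865]
[413.40310022 301.87190493]
```

View pics/w1.png

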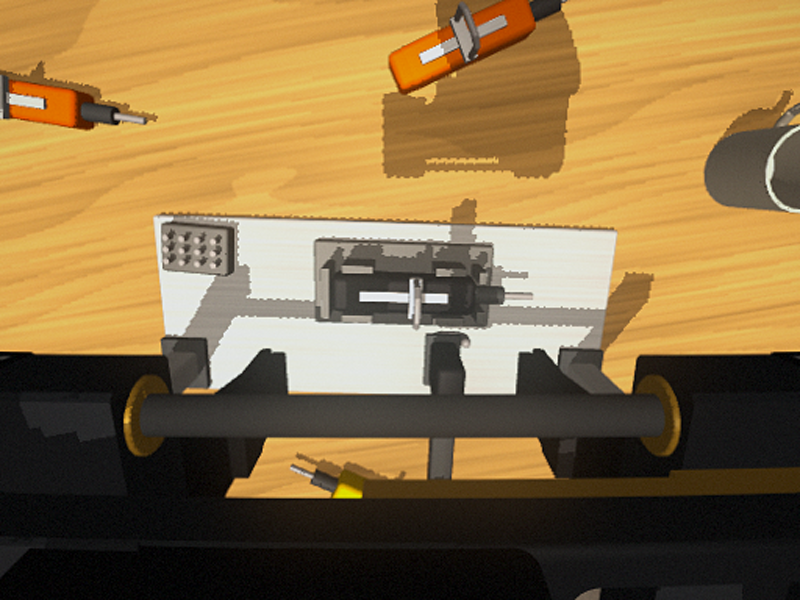

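The wrist view (in 800x600 pixels) shows the grip at about (446,345–395), the bail at (416,280–325) and the plate edge from (155,216) to (615,230). This agrees with the overhead measurement to about 2 mm. I'll move over the grip, descend and close on it.

```bash
python3 -m inch '{"translation":[[0.21,0.09,0],[0.42,0.18,0],[0.42,0.18,-0.2],[0.42,0.18,-0.4],[0.42,0.18,-0.4]],"rot":[[-0.011,0,-0.029],[-0.011,0,-0.029],[-0.011,0,-0.029],[-0.011,0,-0.029],[-0.011,0,-0.029]],"jaw":[87,87,60,50,50]}' 10
python3 - <<'E'
from h import *
T=cam("top");W=cam("wrist")
s=r.read_state();print(s["ee_pos"],s["eef_rot"])
c=onz(cam("top"),(0,0),0)
# bail from wrist picture 1
import numpy as np
d=np.load("w1.npz");C=cam("wrist",{"ee_pos":d["p"],"eef_rot":d["q"]})
k=512/800
for n,uv,z in (("bail",(416,298),.124),("bailfoot?",(418,325),.124),("grip",(446,345),.26),("ribL",(360,297),.078),("ribR",(448,298),.078),("e1",(155,216),.012),("e2",(615,230),.012)):
    print(n,onz(C,np.array(uv)*k,z))
a=eyes.camera("wrist"); cv2.imwrite("pics/w2.png",cv2.resize(a,(800,600),interpolation=cv2.INTER_CUBIC))
E
```

```text
time: 3.65
ee_pos: [0.5483, 0.1012, 0.3158]
eef_rot: [0.096, 0.995, -0.001, -0.002]
ft_force: [0.4, -0.0, 0.5]
width: 0.0707
[0.54826051 0.10122127 0.31582818] [ 0.09558122  0.99541874 -0.00117272 -0.00209567]
bail [0.534784   0.09667961 0.124     ]
bailfoot? [0.5590297  0.09485534 0.124     ]
grip [0.53000189 0.1091086  0.26      ]
ribL [0.53717225 0.04401636 0.078     ]
ribR [0.55138772 0.12718082 0.078     ]
e1 [ 0.4310917  -0.16336759  0.012     ]
e2 [0.52233346 0.32012465 0.012     ]
```

View pics/w2.png

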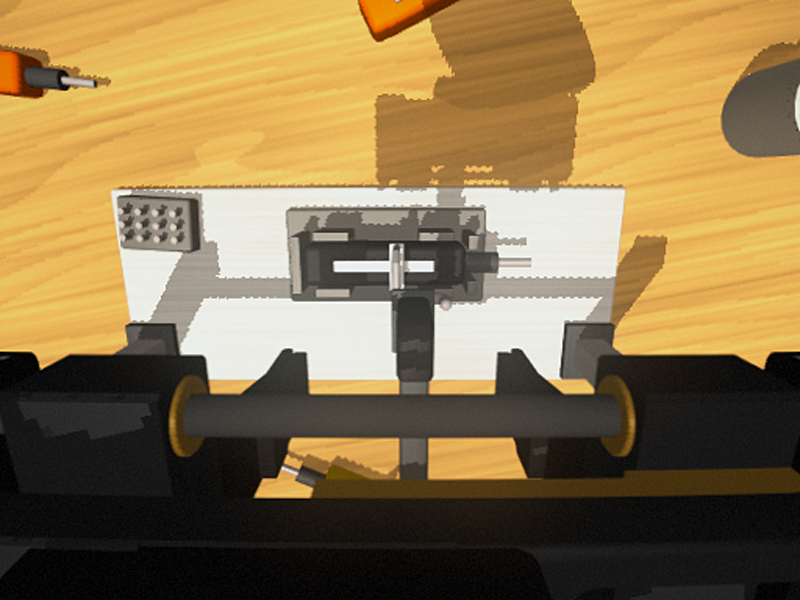

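This view is square with the stand: the plate edge is level at row 188. The grip's top face is at about (414,339) and the bail's top at (397,267).

```bash
python3 - <<'E'
from h import *
W=cam("wrist");k=512/800
yaw=-.186;ex=np.array([np.cos(yaw),np.sin(yaw),0]);ey=np.array([-np.sin(yaw),np.cos(yaw),0])
p=r.read_state()["ee_pos"]
for n,uv,z in (("grip top",(415,339),.285),("gripnear edge",(415,299),.285),("bail top",(397,267),.127),("ribL",(333,267),.08),("ribR",(434,267),.08)):
    X=onz(W,np.array(uv)*k,z); print(n,X,X@ex,X@ey)
print("tcp",p,p@ex,p@ey)
E
```

```text
grip top [0.54241523 0.10788925 0.285     ] 0.5131076568569092 0.2063368673443464
gripnear edge [0.52542045 0.11103323 0.285     ] 0.49582459727527417 0.20628378497447408
bail top [0.53909219 0.09889432 0.127     ] 0.5115053638944411 0.19688255955185455
ribL [0.53714025 0.04326058 0.08      ] 0.5198753994653622 0.14184742323386745
ribR [0.55337201 0.12751927 0.08      ] 0.5202452897965034 0.22765453110557174
tcp [0.54865274 0.10172655 0.31763698] 0.5203772477916041 0.20143396527835916
```

```bash
python3 -m inch '{"translation":[[-0.01,0.05,-0.1],[-0.01,0.05,-0.3],[-0.01,0.05,-0.5],[-0.01,0.05,-0.61],[-0.01,0.05,-0.61],[-0.01,0.05,-0.61]],"rot":[[0,0,0],[0,0,0],[0,0,0],[0,0,0],[0,0,0],[0,0,0]],"jaw":[50,50,50,50,50,50]}' 10
python3 -m inch '{"translation":[[0,0,0],[0,0,0],[0,0,0],[0,0,0],[0,0,0],[0,0,0],[0,0,0],[0,0,0],[0,0,0],[0,0,0]],"rot":[[0,0,0],[0,0,0],[0,0,0],[0,0,0],[0,0,0],[0,0,0],[0,0,0],[0,0,0],[0,0,0],[0,0,0]],"jaw":[30,30,20,20,10,10,0,0,0,0]}' 55
```

```text
time: 4.3
ee_pos: [0.5479, 0.1067, 0.2575]
eef_rot: [0.095, 0.995, -0.001, -0.001]
ft_force: [-0.3, -0.3, 0.8]
width: 0.05
time: 5.3
ee_pos: [0.548, 0.1068, 0.2576]
eef_rot: [0.095, 0.995, -0.001, -0.001]
ft_force: [0.3, 0.1, 1.0]
width: 0.0155
```

```bash
python3 -m inch '{"translation":[[-0.01,-0.06,0],[-0.03,-0.16,0],[-0.05,-0.28,0],[-0.075,-0.4,0],[-0.092,-0.49,0],[-0.092,-0.49,0],[-0.092,-0.49,0]],"rot":[[0,0,0],[0,0,0],[0,0,0],[0,0,0],[0,0,0],[0,0,0],[0,0,0]],"jaw":[0,0,0,0,0,0,0]}'
python3 - <<'E'
from h import *
s=r.read_state();print(s["ee_pos"],s["eef_rot"],s["ft_force"])
a=eyes.camera("wrist"); b=eyes.camera("scene")
b=cv2.resize(b[115:235,200:310],None,fx=4,fy=4,interpolation=cv2.INTER_CUBIC)
a=cv2.resize(a[100:260,180:340],(480,480),interpolation=cv2.INTER_CUBIC)
o=np.zeros((480,800,3),np.uint8);o[:,:320]=b[:480,60:380];o[:,320:]=a;cv2.imwrite("pics/c3.png",o)
E
```

```text
time: 6.0
ee_pos: [0.5384, 0.0569, 0.2575]
eef_rot: [0.096, 0.995, -0.001, -0.001]
ft_force: [-2.7, 0.5, 1.4]
width: 0.0157
[0.53844469 0.05691746 0.25753958] [ 9.59700499e-02  9.95383208e-01 -1.15006523e-03 -8.34037409e-04] [-2.74834426  0.52577504  1.36306405]
```

View pics/c3.png

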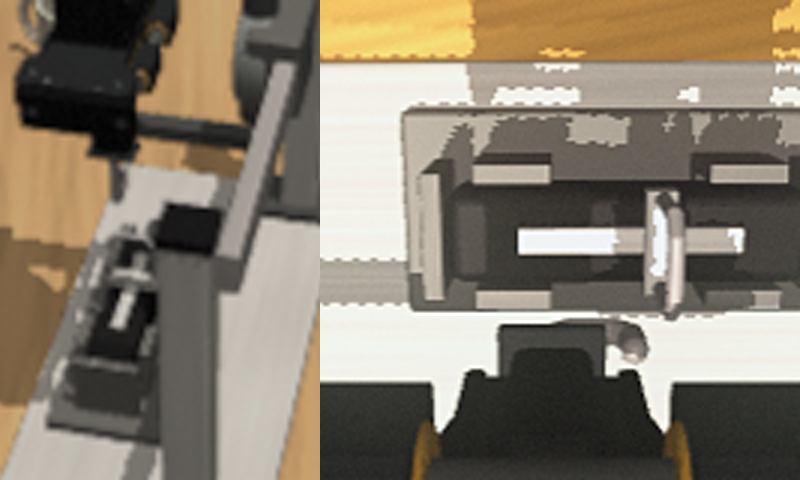

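The wrist crop (3x) shows the bail's top wire at (677,250), its clamp at (655,240) and the hook's lip at (632,348). The lip lies -y of the bail, and both fingers hold the grip.

```bash
python3 - <<'E'
from h import *
W=cam("wrist")
yaw=-.186;ex=np.array([np.cos(yaw),np.sin(yaw),0]);ey=np.array([-np.sin(yaw),np.cos(yaw),0])
p=r.read_state()["ee_pos"]
f=lambda u,v:((u-320)/3+180-.33,v/3+100-.33)
for n,uv,z in (("bail top far",(680,205),.124),("bail near",(677,300),.110),("bail mid",(677,250),.125),("foot",(655,240),.082),("lip",(632,348),.207),("ribL",(518,240),.08),("ribR",(743,240),.08)):
    X=onz(W,f(*uv),z); print(n,X,X@ex,X@ey)
print("tcp",p,p@ex,p@ey)
E
```

```text
bail top far [0.52451317 0.10142284 0.124     ] 0.4967102101001653 0.19667137624347936
bail near [0.56019697 0.09675438 0.11      ] 0.53264186122755 0.19868242284835813
bail mid [0.53880712 0.09807321 0.125     ] 0.5113770599229422 0.19602289255078625
foot [0.54415964 0.09467032 0.082     ] 0.517266546055684 0.19366853251432486
lip [0.54008527 0.07599709 0.207     ] 0.5167156829745341 0.17456391133422883
ribL [0.53486476 0.04413507 0.08      ] 0.5174774385485862 0.14228602171672383
ribR [0.55088917 0.12743493 0.08      ] 0.5178208652479214 0.22711249966191888
tcp [0.53857823 0.05763653 0.257506  ] 0.5186300417323187 0.15624133726493755
```

```bash
python3 -m inch '{"translation":[[0,0,-0.05],[0,0,-0.15],[0,0,-0.25],[0,0,-0.35],[0,0,-0.45],[0,0,-0.5],[0,0,-0.5]],"rot":[[0,0,0],[0,0,0],[0,0,0],[0,0,0],[0,0,0],[0,0,0],[0,0,0]],"jaw":[0,0,0,0,0,0,0]}' 60
python3 -m inch '{"translation":[[0,0,-0.1],[0,0,-0.2],[0,0,-0.3],[0,0,-0.4],[0,0,-0.45],[0,0,-0.45],[0,0,-0.45],[0,0,-0.45]],"rot":[[0,0,0],[0,0,0],[0,0,0],[0,0,0],[0,0,0],[0,0,0],[0,0,0],[0,0,0]],"jaw":[0,0,0,0,0,0,0,0]}' 60
python3 - <<'E'
from h import *
s=r.read_state();print(s["ee_pos"],s["eef_rot"],s["ft_force"])
a=eyes.camera("wrist"); b=eyes.camera("scene")
b=cv2.resize(b[115:235,200:310],None,fx=4,fy=4,interpolation=cv2.INTER_CUBIC)
a=cv2.resize(a[100:260,180:340],(480,480),interpolation=cv2.INTER_CUBIC)
o=np.zeros((480,800,3),np.uint8);o[:,:320]=b[:480,60:380];o[:,320:]=a;cv2.imwrite("pics/c4.png",o)
E
```

```text
time: 6.8
ee_pos: [0.5388, 0.0585, 0.2081]
eef_rot: [0.095, 0.995, -0.001, -0.0]
ft_force: [-6.3, -0.0, 12.5]
width: 0.0156
time: 7.6
ee_pos: [0.539, 0.0596, 0.1643]
eef_rot: [0.094, 0.996, -0.0, -0.0]
ft_force: [-6.7, 0.7, 13.7]
width: 0.0159
[0.53903062 0.05960836 0.16430382] [ 9.44775389e-02  9.95526909e-01 -4.08866178e-04 -2.52067607e-05] [-6.743318    0.71406074 13.6741758 ]
```

View pics/c4.png

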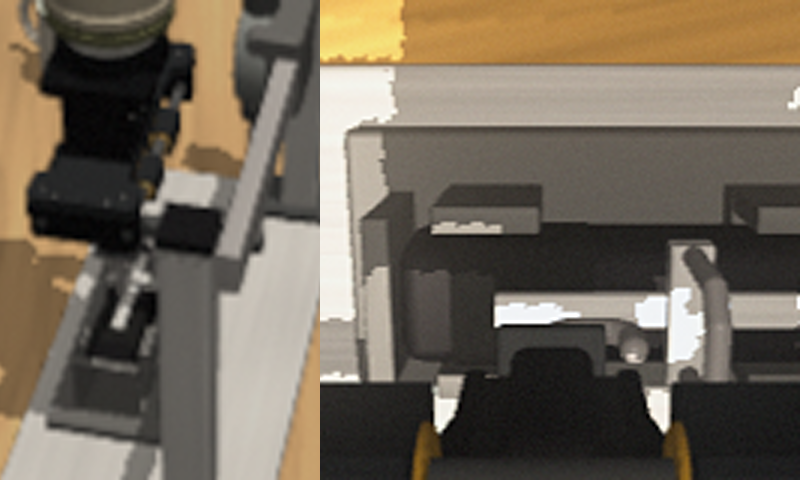

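The pull force of 13.7 N matches about 93 mm of pull, so the grip hasn't slipped. In the crop the lip at (635,347) is just -y of the bail leg at (690,340) and below its top. I'll slide in most of the way, then feel for contact.

```bash
python3 -m inch '{"translation":[[0.004,0.02,0],[0.01,0.05,0],[0.016,0.085,0],[0.023,0.12,0],[0.03,0.155,0],[0.036,0.19,0],[0.04,0.21,0],[0.04,0.21,0]],"rot":[[0,0,0],[0,0,0],[0,0,0],[0,0,0],[0,0,0],[0,0,0],[0,0,0],[0,0,0]],"jaw":[0,0,0,0,0,0,0,0]}'
python3 -m inch '{"translation":[[0.001,0.005,0],[0.002,0.01,0],[0.003,0.015,0],[0.004,0.02,0],[0.004,0.02,0]],"rot":[[0,0,0],[0,0,0],[0,0,0],[0,0,0],[0,0,0]],"jaw":[0,0,0,0,0]}'
python3 - <<'E'
from h import *
s=r.read_state();p=s["ee_pos"];print(p,s["ft_force"],p@[.1849,.9828,0],s["ft_force"]@np.array([.1849,.9828,0]))
a=eyes.camera("wrist")
cv2.imwrite("pics/w5.png",cv2.resize(a[140:260,190:350],(800,600),interpolation=cv2.INTER_CUBIC))
E
```

```text
time: 8.5
ee_pos: [0.5434, 0.0821, 0.1657]
eef_rot: [0.094, 0.996, 0.0, 0.001]
ft_force: [-6.8, 1.8, 13.8]
width: 0.0157
time: 9.0
ee_pos: [0.5439, 0.0851, 0.167]
eef_rot: [0.093, 0.996, 0.0, 0.001]
ft_force: [-6.8, 0.3, 14.4]
width: 0.0152
[0.54394898 0.08514782 0.1670424 ] [-6.76441824  0.29064618 14.40989615] 0.1842594424251283 -0.9650938639929093
```

View pics/w5.png

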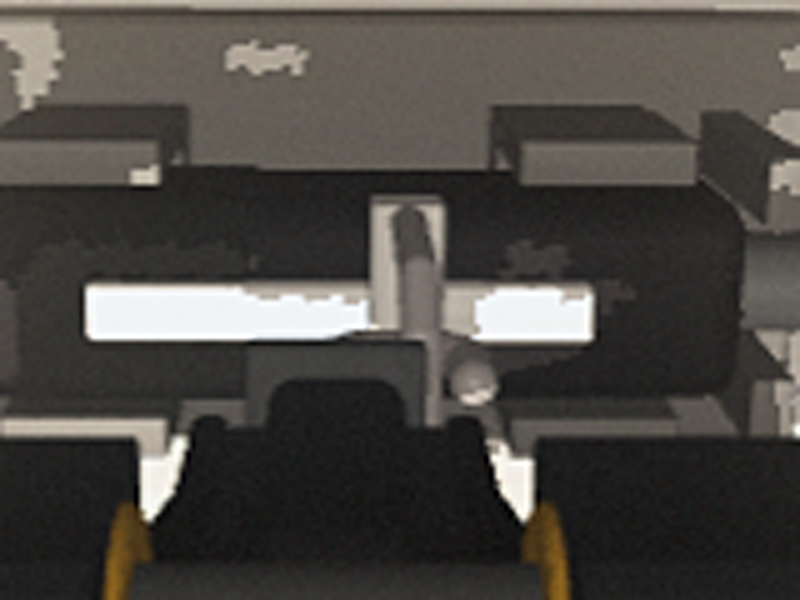

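The crop shows the lip at (470,383), now past the bail at (420,300) on its +y side. I'll creep until I feel contact, and correct the small upward drift.

```bash
python3 -m inch '{"translation":[[0.001,0.005,-0.02],[0.003,0.015,-0.03],[0.004,0.02,-0.03],[0.005,0.025,-0.03],[0.005,0.025,-0.03]],"rot":[[0,0,0],[0,0,0],[0,0,0],[0,0,0],[0,0,0]],"jaw":[0,0,0,0,0]}'
python3 -m inch '{"translation":[[0.001,0.005,-0.01],[0.002,0.01,-0.01],[0.002,0.01,-0.01]],"rot":[[0,0,0],[0,0,0],[0,0,0]],"jaw":[0,0,0]}'
python3 -m inch '{"translation":[[0.001,0.005,-0.01],[0.002,0.01,-0.01],[0.002,0.01,-0.01]],"rot":[[0,0,0],[0,0,0],[0,0,0]],"jaw":[0,0,0]}'
```

```text
time: 9.55
ee_pos: [0.5446, 0.0886, 0.1653]
eef_rot: [0.093, 0.996, 0.0, 0.001]
ft_force: [-6.6, 0.3, 14.1]
width: 0.0156
time: 9.85
ee_pos: [0.545, 0.0904, 0.1655]
eef_rot: [0.093, 0.996, 0.0, 0.002]
ft_force: [-5.8, 0.8, 13.6]
width: 0.0155
time: 10.15
ee_pos: [0.5451, 0.0912, 0.1656]
eef_rot: [0.093, 0.996, -0.0, 0.002]
ft_force: [-8.8, -3.9, 14.7]
width: 0.0155
```

Contact: the y force jumped by about 5 N at hook y 0.190, where I predicted it. I'll back off a hair and ease up.

```bash
python3 -m inch '{"translation":[[-0.001,-0.008,0],[-0.002,-0.01,0],[-0.002,-0.01,0.03],[-0.002,-0.01,0.06],[-0.002,-0.01,0.09],[-0.002,-0.01,0.12],[-0.002,-0.01,0.15]],"rot":[[0,0,0],[0,0,0],[0,0,0],[0,0,0],[0,0,0],[0,0,0],[0,0,0]],"jaw":[0,0,0,0,0,0,0]}'
python3 -m inch '{"translation":[[0,0,0.02],[0,0,0.04],[0,0,0.06],[0,0,0.08],[0,0,0.1],[0,0,0.12],[0,0,0.14],[0,0,0.16],[0,0,0.18],[0,0,0.18]],"rot":[[0,0,0],[0,0,0],[0,0,0],[0,0,0],[0,0,0],[0,0,0],[0,0,0],[0,0,0],[0,0,0],[0,0,0]],"jaw":[0,0,0,0,0,0,0,0,0,0]}'
python3 - <<'E'
from h import *
a=eyes.camera("wrist"); b=eyes.camera("scene")
b=cv2.resize(b[115:235,200:310],None,fx=4,fy=4,interpolation=cv2.INTER_CUBIC)
a=cv2.resize(a[100:260,180:340],(480,480),interpolation=cv2.INTER_CUBIC)
o=np.zeros((480,800,3),np.uint8);o[:,:320]=b[:480,60:380];o[:,320:]=a;cv2.imwrite("pics/c6.png",o)
E
```

```text
time: 10.85
ee_pos: [0.545, 0.0906, 0.1817]
eef_rot: [0.093, 0.996, -0.0, 0.002]
ft_force: [-6.1, -0.8, 12.2]
width: 0.0152
time: 11.85
ee_pos: [0.5451, 0.091, 0.2003]
eef_rot: [0.093, 0.996, -0.0, 0.002]
ft_force: [-3.4, 0.3, 7.6]
width: 0.0153
```

View pics/c6.png

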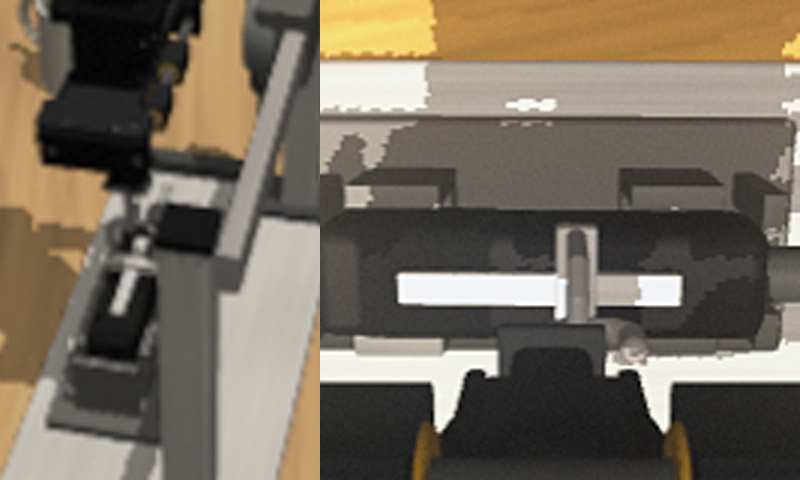

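The driver's weight is on the hook: the upward force fell from about 12.9 to 7.6 N, and the bail sits in the throat at (577,270). I'll carry on up.

```bash
python3 -m inch '{"translation":[[0,0,0.02],[0,0,0.05],[0,0,0.08],[0,0,0.11],[0,0,0.14],[0,0,0.17],[0,0,0.2],[0,0,0.23],[0,0,0.26],[0,0,0.29],[0,0,0.32],[0,0,0.35],[0,0,0.38],[0,0,0.41],[0,0,0.44],[0,0,0.47],[0,0,0.49],[0,0,0.5],[0,0,0.5],[0,0,0.5]],"rot":[[0,0,0],[0,0,0],[0,0,0],[0,0,0],[0,0,0],[0,0,0],[0,0,0],[0,0,0],[0,0,0],[0,0,0],[0,0,0],[0,0,0],[0,0,0],[0,0,0],[0,0,0],[0,0,0],[0,0,0],[0,0,0],[0,0,0],[0,0,0]],"jaw":[0,0,0,0,0,0,0,0,0,0,0,0,0,0,0,0,0,0,0,0]}'
python3 -m inch '{"translation":[[0,0,0.01],[0,0,0.02],[0,0,0.03],[0,0,0.04],[0,0,0.05],[0,0,0.06],[0,0,0.06]],"rot":[[0,0,0],[0,0,0],[0,0,0],[0,0,0],[0,0,0],[0,0,0],[0,0,0]],"jaw":[0,0,0,0,0,0,0]}'
```

```text
time: 13.95
ee_pos: [0.545, 0.0911, 0.2502]
eef_rot: [0.093, 0.996, -0.0, 0.002]
ft_force: [-1.9, 1.7, 4.4]
width: 0.0155
time: 14.65
ee_pos: [0.545, 0.0911, 0.2564]
eef_rot: [0.093, 0.996, -0.0, 0.002]
ft_force: [-3.2, 0.8, 5.4]
width: 0.0154
```

```bash
python3 -m inch '{"translation":[[0,0,0.005],[0,0,0.01],[0,0,0.015],[0,0,0.015],[0,0,0.015],[0,0,0.015],[0,0,0.015],[0,0,0.015]],"rot":[[0,0,0],[0,0,0],[0,0,0],[0,0,0],[0,0,0],[0,0,0],[0,0,0],[0,0,0]],"jaw":[0,0,0,0,0,0,0,0]}'
python3 -m inch '{"translation":[[0,0,0.005],[0,0,0.005],[0,0,0.005],[0,0,0.005],[0,0,0.005],[0,0,0.005],[0,0,0.005],[0,0,0.005],[0,0,0.005],[0,0,0.005]],"rot":[[0,0,0],[0,0,0],[0,0,0],[0,0,0],[0,0,0],[0,0,0],[0,0,0],[0,0,0],[0,0,0],[0,0,0]],"jaw":[0,0,0,0,0,0,0,0,0,0]}'
```

```text
time: 15.45
ee_pos: [0.5449, 0.0909, 0.2575]
eef_rot: [0.093, 0.996, -0.0, 0.002]
ft_force: [-0.7, 1.8, -5.0]
width: 0.0154
time: 16.45
ee_pos: [0.5448, 0.0906, 0.2576]
eef_rot: [0.093, 0.996, -0.0, 0.002]
ft_force: [4.0, -0.7, -16.0]
width: 0.0156
```

The hook is at its upper stop (the force reversed). I'll relax, open gently and withdraw straight up.

```bash
python3 -m inch '{"translation":[[0,0,-0.01],[0,0,-0.01],[0,0,-0.01],[0,0,-0.01],[0,0,-0.01],[0,0,-0.01],[0,0,-0.01],[0,0,-0.01],[0,0,-0.01],[0,0,-0.01]],"rot":[[0,0,0],[0,0,0],[0,0,0],[0,0,0],[0,0,0],[0,0,0],[0,0,0],[0,0,0],[0,0,0],[0,0,0]],"jaw":[10,17,20,24,28,34,40,46,50,50]}' 10
python3 -m inch '{"translation":[[0,0,0.05],[0,0,0.2],[0,0,0.4],[0,0,0.6],[0,0,0.8],[0,0,1],[0,0,1]],"rot":[[0,0,0],[0,0,0],[0,0,0],[0,0,0],[0,0,0],[0,0,0],[0,0,0]],"jaw":[50,50,50,50,50,50,50]}'
python3 -m inch '{"translation":[[-0.1,-0.2,0],[-0.3,-0.5,0],[-0.5,-0.9,0],[-0.5,-0.9,0]],"rot":[[0,0,0],[0,0,0],[0,0,0],[0,0,0]],"jaw":[50,50,50,50]}'
python3 -m inch '{"translation":[[0,-0.2,0],[0,-0.5,0],[0,-0.9,0],[0,-0.9,0],[0,-0.9,0],[0,-0.9,0],[0,-0.9,0],[0,-0.9,0],[0,-0.9,0],[0,-0.9,0],[0,-0.9,0],[0,-0.9,0],[0,-0.9,0],[0,-0.9,0],[0,-0.9,0]],"rot":[[0,0,0],[0,0,0],[0,0,0],[0,0,0],[0,0,0],[0,0,0],[0,0,0],[0,0,0],[0,0,0],[0,0,0],[0,0,0],[0,0,0],[0,0,0],[0,0,0],[0,0,0]],"jaw":[50,50,50,50,50,50,50,50,50,50,50,50,50,50,50]}'
python3 - <<'E'
from h import *
b=eyes.camera("scene"); [r.read_state() and eyes.camera("wrist") for i in range(5)]; b2=eyes.camera("scene")
print("diff",np.abs(b[80:250,190:320].astype(int)-b2[80:250,190:320]).mean(), np.abs(b[300:,400:].astype(int)-b2[300:,400:]).mean())
cv2.imwrite("pics/f.png",cv2.resize(b2[60:255,170:360],None,fx=3,fy=3,interpolation=cv2.INTER_CUBIC))
E
```

```text
time: 17.45
ee_pos: [0.5448, 0.0907, 0.2566]
eef_rot: [0.093, 0.996, -0.0, 0.001]
ft_force: [-0.8, -0.3, 0.2]
width: 0.0488
time: 18.15
ee_pos: [0.5457, 0.0912, 0.3605]
eef_rot: [0.093, 0.996, 0.0, 0.004]
ft_force: [-0.5, -0.2, 0.0]
width: 0.0499
time: 18.55
ee_pos: [0.4943, -0.0044, 0.3609]
eef_rot: [0.097, 0.995, -0.001, 0.004]
ft_force: [1.3, 0.0, 0.4]
width: 0.05
time: 20.05
ee_pos: [0.4942, -0.0944, 0.3609]
eef_rot: [0.097, 0.995, -0.001, 0.004]
ft_force: [-0.7, 0.7, -0.5]
width: 0.0497
diff 0.6955957767722474 0.5164753401360545
```

View pics/f.png

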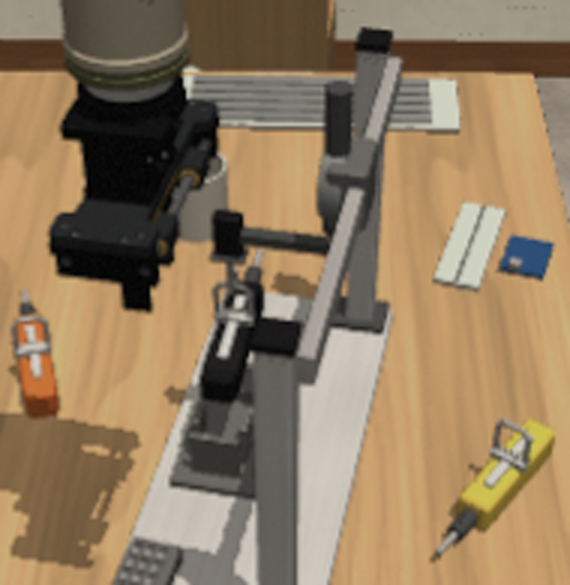

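The driver hangs by its bail on the hook at (235,290), clear of the cradle at (215,440), and the grip at (229,232) is free. I'll let it settle for 2–4 s more, then check motion and grip height.

```bash
for i in 1 2; do python3 -m inch '{"translation":[[0,0,0],[0,0,0],[0,0,0],[0,0,0],[0,0,0],[0,0,0],[0,0,0],[0,0,0],[0,0,0],[0,0,0],[0,0,0],[0,0,0],[0,0,0],[0,0,0],[0,0,0],[0,0,0],[0,0,0],[0,0,0],[0,0,0],[0,0,0]],"rot":[[0,0,0],[0,0,0],[0,0,0],[0,0,0],[0,0,0],[0,0,0],[0,0,0],[0,0,0],[0,0,0],[0,0,0],[0,0,0],[0,0,0],[0,0,0],[0,0,0],[0,0,0],[0,0,0],[0,0,0],[0,0,0],[0,0,0],[0,0,0]],"jaw":[50,50,50,50,50,50,50,50,50,50,50,50,50,50,50,50,50,50,50,50]}'|head -1; done
python3 - <<'E'
from h import *
D=[]
b=eyes.camera("scene").astype(int)
for i in range(8):
    c=eyes.camera("scene").astype(int); d=np.abs(b-c); D.append((round(d[130:195,230:262].mean(),2),round(d[130:195,340:372].mean(),2)))
print(D)
S=cam("scene"); print("grip z by", [onz(S,(229/3+170-.3,232/3+60-.3),z) for z in (.2525,.2625)], proj(S,[.545,.0905,.2625]))
print(r.close_job())
E
```

```text
time: 22.4
time: 24.4
[(np.float64(0.78), np.float64(0.53)), (np.float64(0.8), np.float64(0.52)), (np.float64(0.79), np.float64(0.54)), (np.float64(0.77), np.float64(0.52)), (np.float64(0.77), np.float64(0.53)), (np.float64(0.79), np.float64(0.52)), (np.float64(0.8), np.float64(0.52)), (np.float64(0.77), np.float64(0.52))]
grip z by [array([0.54671164, 0.1028871 , 0.2525    ]), array([0.54764532, 0.08938756, 0.2625    ])] [245.10508023 136.78670493]
the job is handed in; nothing more can be done
None
```

The driver now hangs from the hook by its bail, clear of the cradle, and I handed the job in at about 25 s of the 72 s allowed. The hand-in gave no verdict.

**What I did:**
- I pinched the black grip and rolled the trolley about 50 mm towards -y, so the lip stood behind the bail. I then pulled the hook down about 93 mm.
- I slid it under the bail until the shank touched, which showed as a step of about 5 N. I backed off a hair and eased up to the upper stop at about 30 mm/s or less.
- I let go there and withdrew the gripper.

**Last checks:**
- **Grip height:** in the camera it matches the fully retracted position to about 1 px, or a few mm.
- **Weight on the hook:** the upward force fell by about 5 N when the driver lifted.
- **Driver still:** the picture-to-picture difference over the driver was 0.8, against 0.5 on bare desk. It stayed constant across eight frames, so I saw no swing.
- **Other objects:** I did not measure the mouse, mug and bit box again. The arm worked well away from them and I saw nothing disturbed.
- **Disagreement:** with the hook low I saw a sideways pull of 6–9 N along x on the tool, most likely a small misalignment with the hook's travel plane. It disappeared on release.
- **Upper stop:** I pulled on it with about 16 N before relaxing.

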